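Clamp a stiff-lidded tin on the opener board with a T-bolt

TASK

Clamp the low round tin on the opener board so that its stiff lid can later be twisted off with one hand: take the T-bolt out of its parking block and drop its head into the board's slot on the side of the tin away from the fence, then slide the bolt along the slot so that its foot disc pushes the tin fully home against the back of the fence, snug but gently. Keeping it snug, turn the bolt a quarter turn so that its head locks crosswise under the slot's lips, then let go; leave the salt shaker, the spice jar and the peeler alone.

Things in the scene. Friction and masses are not known exactly. Their poses are not given: they have to be found in the camera images.
- board: Fixed wooden board, 280 x 150 x 24 mm, flat on the worktop; origin at the centre of its underside, x along its length towards the fence end, y across, z up. An aluminium T-slot runs lengthwise at y = 0 from x = -128 to +128 mm, closed at both ends. Near the +x end stands the fence; the tin stands over the slot before it.
- bolt: Loose T-bolt, about 0.15 kg, 96 mm high, upright in the parking block at the start. Origin at the centre of its head's underside, z up, x along the head. Steel head 28 (x) x 11 (y) x 7 mm, its underside slightly narrowed; shank 10 mm dia. Seated in the slot, its origin is 7.5 mm above the board's underside. Turned 90 deg either way, the head lies across under the lips.
- tin: Loose low round tin with lid, 90 mm dia, 32 mm high, about 0.14 kg, standing on the board over the slot, some 8 to 23 mm short of its home against the fence's back, between its cheeks; origin at the centre of its underside. The disc touches it when the axes of bolt and tin are 67 mm apart. It dents: never press it with more than 20 N.
- park: Fixed wooden parking block, 78 x 78 x 24 mm, with a round hole of 34 mm dia through its middle in which the bolt's head hangs, the foot disc resting on its top; origin at the centre of its underside.
- salt: Loose salt shaker, 44 mm dia, 90 mm high, a bystander; origin at the centre of its underside.
- spice_jar: Loose spice jar with dark cap, 41 mm dia, 105 mm high, a bystander; origin at the centre of its underside.
- peeler: Loose vegetable peeler with green handle, 170 x 25 x 18 mm, lying flat, a bystander; origin at the centre of its underside.
- slot (a point): Point on the slot's line at the board's top face, at x = -100 mm in the board's frame, a good place to drop the bolt in. The mouth is 14 mm wide between lips 7 mm thick; the channel under them is 31.5 mm wide, 11 mm high, its floor 18 mm below the top. The head enters only lengthwise and can be turned anywhere along the slot.
- fence_mid (a point): Point at the board's top, at x = 104 mm, y = 0 in the board's frame: middle of the range of places for the fixed dark wooden U-shaped fence, 24 mm high, open to -x: a flat back and two 88 mm long cheeks 94 mm apart between which the tin slides. Its back face is up to 14 mm before or beyond this point along x, not reported: home must be felt (or seen).
- bolt_disc (a point): Centre of the underside of the bolt's round black foot disc, 44 mm dia, 8 mm thick, 16.5 mm above the bolt's origin; it rests on the board's top when the head is in the slot. It should press the tin home with 5 to 15 N; a sliding tin alone resists with under 3 N, so the rise in force tells home.
- bolt_wing (a point): Middle of the bolt's flat black wing grip, on the bolt's axis, 77 mm above its origin: 36 (along the head, x) x 14 (y) x 38 mm high. Pinch it across its 14 mm from above. Below it a 16 mm dia neck goes down to the disc.
Not all that is in view belongs to the job. Leave any red look-alike of the bolt alone.

How it is judged:
By the outcome, as a careful person would: the job done as asked, in the order asked, and still so for the second after the job is handed in, with the robot touching nothing.
It also fails if it takes over 54 s, if anything falls off the work surface, if the arm or the gripper's body presses on something with over 40 N, if the wrist force passes 120 N, or if a joint passes its speed limit or range.

ROBOT

A 6-joint arm with a two-finger parallel gripper is mounted at the origin on a cart in front of the work surface, level with it; the furniture and walls round the work are solid. World frame = base frame: x ahead of the robot, y to its left, z up, the work surface at z = 0. Lengths are in m, angles in rad, forces in N, time in s.
With the tool pointing down it reaches from about 0.325 to 0.925 m from the base axis. Payload 3.1 kg.
Tool frame: the origin (TCP) lies on the centre line of the jaws, within the pads' length; the fingertips stand 11 mm ahead of it and the grasp point (between the pads) lies 8 mm behind it; z points along the fingers, y is the line along which they close (so a half turn about z gives the same grasp; the last joint's range is limited). The gripper opens to 85 mm and grips with 20 to 120 N. Pads are 22 mm wide; open, the fingers measure 114 mm over their backs; the gripper's body (76 mm by 85 mm) begins 54 mm behind the grasp point. The pads swing forward as they close: fully open they stand 13 mm farther back than shut.
Start: joints at [1.224, 0.217, 1.613, -0, 1.311, -0.112], TCP at [0.145, 0.608, 0.242] pointing down, gripper open.
Joint ranges: [-2.75, 2.75], [-0.78, 2.1], [0.31, 2.55], [-1.13, 4.27], [0.13, 2.63], [-2.58, 2.58]. Speed limits (rad/s): [2.79, 2.79, 3.14, 3.14, 3.14, 3.14].

INTERFACE

Orientations are given as a unit quaternion [x, y, z, w].
In Python, from workcell import * gives the robot as it stands.
- The arm moves only by the shell command python3 -m handwheel 'ROWS' [FORCE]. ROWS is JSON, a list of rows, each a list of 3 entries, a list of its own where there are three numbers: the shift along the tool's x, y, z in units of 40 mm (1.0 is 40 mm), then the turn, a rotation vector about the tool's x, y, z in units of 8 degrees (1.0 is 8 degrees), then the opening, from 0 (shut) to 1 (fully open). In form: [[[x, y, z], [ax, ay, az], claw], ...]. A call has 1 to 8 rows; each row is the pose to reach, as a shift and turn from the pose commanded when the call began, along the tool's axes at that moment; what a row does not reach only later rows make up. A row lasts 1/10 s, in which the tool goes at most 50 mm and 8.59 degrees, less where a joint would pass 70% of its speed; a pose out of reach is approached as far as the arm can. A call with a gripper value outside its range is refused whole. The fingers move at their own pace and stop on an object; FORCE is the grip in N (left out, the last holds). Time passes only in rows, so rows that repeat a pose let the fingers close. It gives the time, the measured TCP pose, the force, the opening and the grip force at its end, in the units of the state.
- state(): the state, without advancing time (a new reading comes with each control period).
- capture(name): name is "side" or "top" or "wrist"; returns the picture (400x640x3 uint8, red, green, blue); there is no depth.
- camera_model(name): a dict with "fx", "fy", "cx", "cy" (pixels), "R" (3x3) and "t" (3): a world point X has camera coordinates R X + t; the wrist camera has in their place "hand_eye" (4x4, takes a point from camera to tool coordinates, whose origin is the TCP and whose axes are the flange's). Camera axes: x right, y down, z forward; pixel columns grow to the right and rows downward; lengths in m; the calibration is good to about 2 mm. A picture is of the moment at which its call begins: read the wrist's pose just before it. camera_model takes no time and is no camera call.
- finish_job(): hands the job in; it is judged then, once.
The state is a dict: "t": time; "joint_positions": joint angles; "joint_vel": joint speeds; "joint_efforts": joint torques, N m; "eef_pos": TCP position; "orientation": TCP orientation; "ft_force": force on the tool from outside, world axes, zero at the start; "ft_torque": the same for the moment, N m; "width": finger opening in m; "grip_force": force on a finger pad.
Only numpy, scipy, OpenCV 4.12 (cv2) and the standard library are available. Lean on these libraries where they do the work, as an engineer would, in place of code of your own. Each camera call takes 0.05 s, during which the arm holds its last target. There are 200 camera calls.

## Working session

There is one attempt and no reset: what is moved stays moved. The work goes in short steps, Python scripts to look and compute and a shell command to move; the robot and the scene stay as the last step left them, time stands still between calls to the robot, and variables do not carry over. Pictures are saved under pics/ and viewed, at most 10 in all, crops included, and the job is handed in when it is done.

```bash
mkdir -p pics; ls; python3 - <<'E'
from workcell import *
import cv2,numpy as np
s=state();print(s['t'],s['eef_pos'],s['orientation'],s['width'])
for n in("top","side","wrist"):
    im=capture(n);cv2.imwrite(f"pics/{n}0.png",im[:,:,::-1]);m=camera_model(n);print(n,{k:np.round(v,4).tolist() for k,v in m.items()})
E
```

```text
pics
0.0 [0.14510354 0.60710445 0.24096698] [ 1.17108976e-01  9.93118338e-01 -1.17567394e-03 -2.68907967e-04] 0.08530881500939781
top {'fx': 375.1087, 'fy': 375.1087, 'cx': 315.3551, 'cy': 197.6942, 'R': [[-0.0269, -0.9995, 0.0153], [-0.998, 0.026, -0.0569], [0.0565, -0.0168, -0.9983]], 't': [0.2167, 0.5382, 0.9111]}
side {'fx': 453.095, 'fy': 453.095, 'cx': 324.6949, 'cy': 204.6448, 'R': [[-0.9689, -0.2473, -0.0053], [-0.1054, 0.4324, -0.8955], [0.2237, -0.8671, -0.445]], 't': [0.572, 0.0269, 1.0503]}
wrist {'fx': 307.4142, 'fy': 307.4142, 'cx': 322.9035, 'cy': 202.7413, 'hand_eye': [[-0.001, -0.9645, -0.264, 0.0677], [1.0, -0.0007, -0.001, 0.0008], [0.0008, -0.264, 0.9645, -0.1312], [0.0, 0.0, 0.0, 1.0]]}
```

View pics/top0.png

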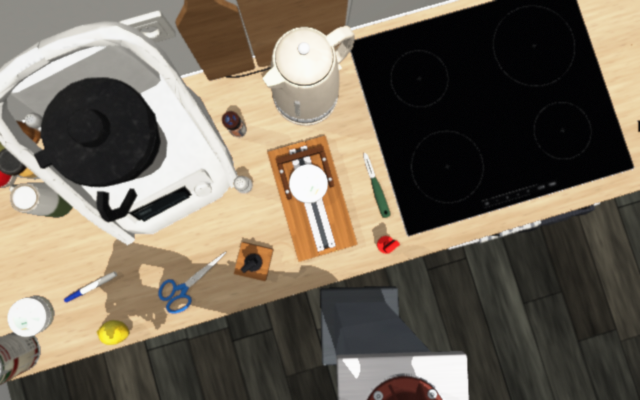

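View pics/side0.png

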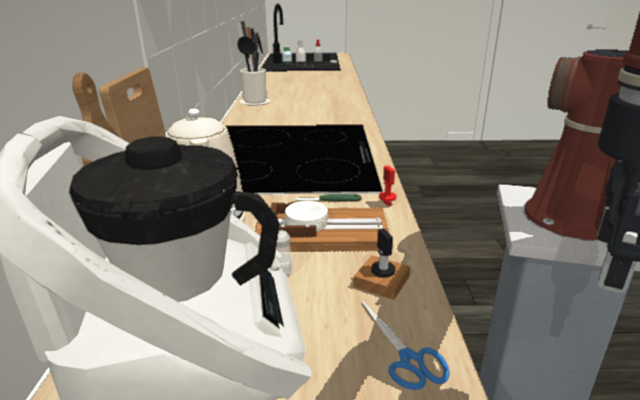

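The top view shows the board around (311,197) with the tin at (308,183) and the fence above it. The parked bolt is at (252,262) and the red look-alike at (388,244). The salt is at (243,184), the spice jar at (233,122) and the peeler at (377,185). The side view confirms the layout, with the bolt's wing at about (384,240).

```bash
cat > h.py <<'E'
from workcell import *
import cv2,numpy as np
from scipy.spatial.transform import Rotation as Ro
def cam(n,s=None):
    m=camera_model(n)
    if n!="wrist": R=np.array(m['R']);return m,R.T,-R.T@np.array(m['t'])
    T=np.eye(4);T[:3,:3]=Ro.from_quat(s['orientation']).as_matrix();T[:3,3]=s['eef_pos'];T=T@np.array(m['hand_eye']);return m,T[:3,:3],T[:3,3]
def ray(c,px,z):
    m,R,o=c;px=np.atleast_2d(px).astype(float)
    d=np.c_[(px[:,0]-m['cx'])/m['fx'],(px[:,1]-m['cy'])/m['fy'],np.ones(len(px))]@R.T
    return o+d*((z-o[2])/d[:,2])[:,None]
def proj(c,P):
    m,R,o=c;q=(np.atleast_2d(P)-o)@R;return np.c_[m['fx']*q[:,0]/q[:,2]+m['cx'],m['fy']*q[:,1]/q[:,2]+m['cy']]
E
python3 - <<'E'
from h import *
im=cv2.imread("pics/top0.png");c=cam("top")
hsv=cv2.cvtColor(im,cv2.COLOR_BGR2HSV)
for p in [(280,240),(345,240),(262,245),(240,200),(308,183),(320,230),(300,155)]:print(p,hsv[p[1],p[0]])
m=cv2.inRange(hsv,(5,120,60),(18,255,235))
m[:, :225]=0;m[:130]=0;m[290:]=0;m[:,360:]=0
cv2.imwrite("pics/m.png",m)
cs,_=cv2.findContours(m,cv2.RETR_EXTERNAL,cv2.CHAIN_APPROX_NONE)
for k in sorted(cs,key=cv2.contourArea)[-3:]:
    r=cv2.minAreaRect(k);b=cv2.boxPoints(r);w=ray(c,b,.024);print(cv2.contourArea(k),r);print(np.round(w[:,:2],4).tolist(),w.mean(0), [np.linalg.norm(w[i]-w[i-1]).round(4) for i in range(2)])
crop=im[130:290,225:405];cv2.imwrite("pics/crop.png",cv2.resize(crop,None,fx=3.7,fy=3.7,interpolation=cv2.INTER_CUBIC))
E
```

```text
(280, 240) [ 18  86 226]
(345, 240) [ 14 170 213]
(262, 245) [ 16 100 132]
(240, 200) [ 19  70 236]
(308, 183) [120   1 252]
(320, 230) [103  18  99]
(300, 155) [ 11 172 105]
9.0 ((235.5, 132.5), (3.0, 5.0), 90.0)
[[0.7123, 0.4003], [0.712, 0.3881], [0.7046, 0.3882], [0.7049, 0.4004]] [0.70844087 0.3942259  0.024     ] [np.float64(0.0074), np.float64(0.0122)]
1057.5 ((253.00840759277344, 260.9634704589844), (33.72892761230469, 33.80387878417969), 12.994616508483887)
[[0.3656, 0.4058], [0.4439, 0.3864], [0.4234, 0.3076], [0.3453, 0.3274]] [0.39456985 0.35681118 0.024     ] [np.float64(0.081), np.float64(0.0806)]
6854.0 ((311.8773498535156, 197.82077026367188), (114.97077941894531, 61.67488479614258), 74.05460357666016)
[[0.6608, 0.3194], [0.6993, 0.1728], [0.4266, 0.1039], [0.3899, 0.2486]] [0.54415184 0.21117505 0.024     ] [np.float64(0.2799), np.float64(0.1515)]
```

View pics/crop.png

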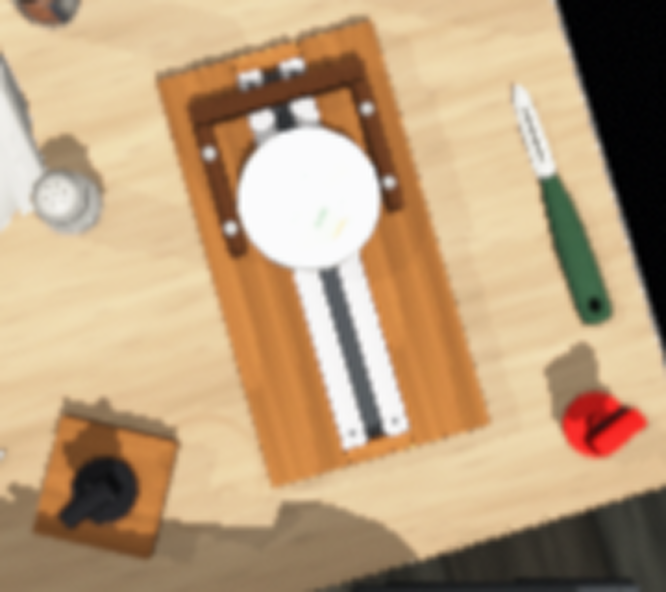

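The crop shows the board tilted about 14°, with the tin between the cheeks and the slot running from about (375,435) to (285,115). The bolt's wing lies diagonally in the park at about (95,490). I'll move over the bolt for a close look.

```bash
python3 -m handwheel '[[[-7.5,-4.6,0],[0,0,0],1],[[-7.5,-4.6,0],[0,0,0],1],[[-7.5,-4.6,0],[0,0,0],1],[[-7.5,-4.6,0],[0,0,0],1],[[-7.5,-4.6,0],[0,0,0],1],[[-7.5,-4.6,0],[0,0,0],1],[[-7.5,-4.6,0],[0,0,0],1],[[-7.5,-4.6,0],[0,0,0],1]]' 40
python3 -m handwheel '[[[0,0,0],[0,0,0],1],[[0,0,0],[0,0,0],1]]'
python3 - <<'E'
from h import *
s=state();im=capture("wrist")[:,:,::-1].copy();cv2.imwrite("pics/w1.png",im)
print(s['t'],s['eef_pos'],s['orientation'])
c=cam("wrist",s);print(proj(c,[[.3946,.3568,.024],[.3946,.3568,.1035]]))
E
```

```text
t: 0.95
eef_pos: [0.398, 0.3551, 0.2422]
orientation: [0.121, 0.993, -0.001, 0.001]
ft_force: [-0.8, -0.4, 0.7]
width: 0.0855
grip_force: 0.0
t: 1.15
eef_pos: [0.3936, 0.3596, 0.242]
orientation: [0.117, 0.993, 0.0, -0.001]
ft_force: [1.1, 0.8, -0.3]
width: 0.085
grip_force: 0.0
1.15 [0.39357004 0.35958683 0.24196394] [ 1.16925583e-01  9.93140529e-01  1.32071587e-05 -5.44538885e-04]
[[320.38255648 181.02997859]
 [319.6069252  198.12685945]]
```

View pics/w1.png

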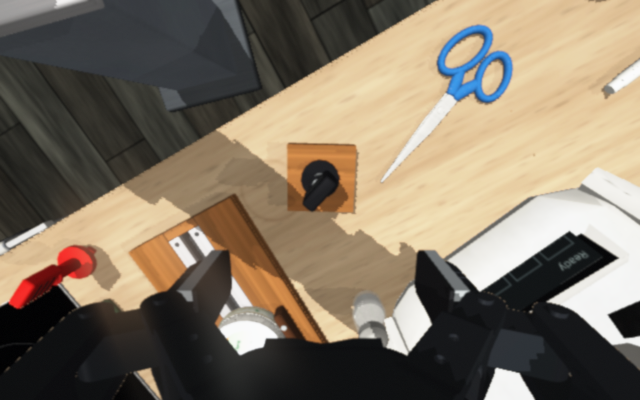

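The bolt stands in the park at about (320,185), with its wing top running roughly from (335,175) to (308,207). I'll zoom in on that.

```bash
python3 - <<'E'
from h import *
im=cv2.imread("pics/w1.png")
g=im[150:225,280:365]
cv2.imwrite("pics/c1.png",cv2.resize(np.clip(g.astype(float)*(1 if 0 else 2.2),0,255).astype(np.uint8),None,fx=7,fy=7,interpolation=cv2.INTER_NEAREST))
np.set_printoptions(linewidth=250)
print(g.max(2)[18:62:2,14:66:2])
E
```

```text
[[190 188 181 177 172 109  41  37  37  36  37  36  37  37  36  37  36  36  37  36  54 151 183 186 187 186]
 [207 202 199 199 168  60  37  37  37  37  37  37  37  37  36  32  27  30  36  37  35  72 165 184 184 183]
 [210 209 209 205 126  36  36  38  35  36  36  43  58  58  38  19  16  16  26  35  36  49 170 205 204 197]
 [205 205 204 193  79  34  34  34  34  34  47  85  97  78  39  18  16  15  16  24  34  36 127 205 212 209]
 [200 200 198 184  64  34  35  35  35  34  47  48  39  31  26  19  23  19  15  15  24  34  66 177 208 208]
 [200 199 198 166  51  35  34  35  33  34  40  52  33  29  23  27  34  32  21  16  17  29  50 170 212 213]
 [199 198 197 152  44  34  34  32  32  42 119  90  33  25  26  37  43  41  33  23  16  20  69 182 206 209]
 [195 195 194 172  60  33  33  31  34  81 119  44  27  27  36  43  42  42  38  32  24  19  63 177 199 200]
 [199 194 192 182  87  33  33  32  38  72  46  28  25  33  40  42  41  40  37  35  29  21  67 136 180 197]
 [193 193 192 189 124  36  34  30  29  33  28  25  33  41  41  40  38  38  36  33  27  26  88 119 163 194]
 [143 181 194 189 167  67  34 
[... 554 characters left out ...]
  33  34  30  40  96 115 117 116 117 117 116 117 116 117]
 [110 118 122 122  98  33  33  36  35  33  35  34  33  30  35  91 118 120 120 119 119 120 120 119 119 129]
 [115 123 126 126  88  32  35  35  34  34  33  34  31  37  89 119 123 122 122 122 121 120 120 120 123 171]
 [118 123 123 123  93  36  34  35  34  34  33  32  35  87 117 120 120 120 119 119 119 119 118 119 141 189]
 [121 122 122 122 117  82  37  34  33  33  31  40 129 130 119 118 119 117 118 117 117 116 126 138 175 192]
 [125 125 125 124 124 121  86  38  33  31  28  79 171 158 123 121 120 120 119 120 119 122 155 193 196 196]
 [128 127 127 127 127 128 124 104  58  42  69 115 127 153 148 123 123 122 122 121 122 143 190 198 198 198]]
```

View pics/c1.png

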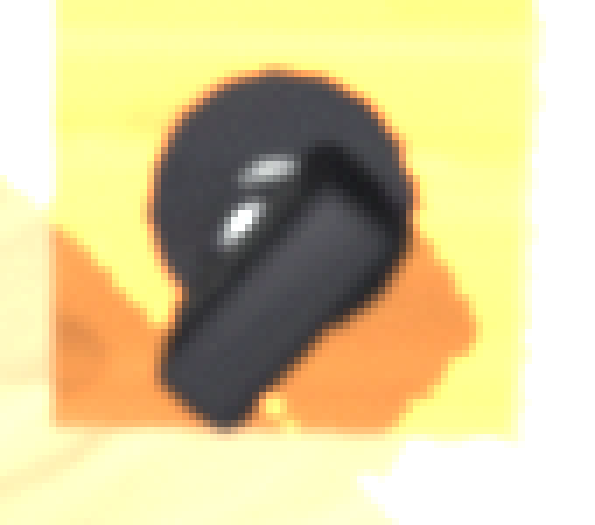

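The wing's top face is the rectangle with crop corners near (330,188), (402,238), (232,427) and (165,368).

```bash
cat >> h.py <<'E'
def plan(xy,z,yaw=None):
    "rows' shift (40 mm) in tool axes, z-turn (8 deg) so that tool x (or -x) points to yaw deg"
    s=state();R=Ro.from_quat(s['orientation']).as_matrix()
    d=R.T@(np.r_[xy,z]-s['eef_pos'])/.04
    y0=np.degrees(np.arctan2(R[1,0],R[0,0]))
    print("t",s['t'],"tcp",np.round(s['eef_pos'],4),"tool x yaw",y0.round(2),"shift",d.round(3))
    if yaw is not None:
        e=[(-(yaw+k-y0)+180)%360-180 for k in(0,180)];print("turn az",np.round(np.array(e)/8,3),"q6 now",s['joint_positions'][5])
E
python3 - <<'E'
from h import *
s=state();c=cam("wrist",s)
p=np.array([[330,188],[402,238],[232,427],[165,368]])/7+[280-.5,150-.5]
w=ray(c,p,.1035)[:,:2];print(w,w.mean(0),[np.linalg.norm(w[i]-w[(i+1)%4]) for i in range(4)])
l=(w[0]+w[1]-w[2]-w[3]);l2=w[0]-w[3];l3=w[1]-w[2]
for v in(l,l2,l3):print(np.degrees(np.arctan2(v[1],v[0])))
# disc: dark pixel circle on block
print("disc L/R", ray(c,[[280+150/7,150+205/7],[280+412/7,150+205/7],[280+278/7,150+68/7]],.032))
v=l;plan(w.mean(0),.0925,np.degrees(np.arctan2(v[1],v[0])))
E
```

```text
[[0.37639911 0.36792492]
 [0.38483094 0.37539188]
 [0.40426032 0.3481977 ]
 [0.39447941 0.34165662]] [0.38999244 0.35829278] [np.float64(0.011262830922387444), np.float64(0.03342190814759301), np.float64(0.011766559704148373), np.float64(0.03188919234196491)]
125.05378014974144
124.53937796423486
125.54459145868584
disc L/R [[0.38595406 0.33726944 0.032     ]
 [0.39573886 0.37831342 0.032     ]
 [0.36932182 0.36249333 0.032     ]]
t 1.2 tcp [0.3933 0.3599 0.242 ] tool x yaw 166.64 shift [ 0.067 -0.059  3.738]
turn az [  5.198 -17.302] q6 now -0.7285328391351754
```

```bash
python3 -m handwheel '[[[0.07,-0.06,0],[0,0,1.05],1],[[0.07,-0.06,0],[0,0,2.1],1],[[0.07,-0.06,0],[0,0,3.15],1],[[0.07,-0.06,0],[0,0,4.2],1],[[0.07,-0.06,0],[0,0,5.2],1],[[0.07,-0.06,1],[0,0,5.2],1],[[0.07,-0.06,2],[0,0,5.2],1],[[0.07,-0.06,2.4],[0,0,5.2],1]]'
python3 -m handwheel '[[[0,0,0],[0,0,0],1],[[0,0,0],[0,0,0],1]]'
python3 - <<'E'
from h import *
s=state();im=capture("wrist")[:,:,::-1].copy();cv2.imwrite("pics/w2.png",im)
plan([.3903,.358],.0775,125)
E
```

```text
t: 2.0
eef_pos: [0.3871, 0.3571, 0.1421]
orientation: [0.461, 0.888, -0.003, -0.002]
ft_force: [-0.5, -0.5, -0.1]
width: 0.0858
grip_force: 0.0
t: 2.2
eef_pos: [0.3904, 0.3585, 0.1466]
orientation: [0.461, 0.887, 0.0, -0.0]
ft_force: [0.2, -0.7, 0.8]
width: 0.0851
grip_force: 0.0
t 2.25 tcp [0.3913 0.3589 0.1477] tool x yaw 125.05 shift [-0.003 -0.037  1.754]
turn az [ 6.0000e-03 -2.2494e+01] q6 now -0.0018373052108037792
```

View pics/w2.png

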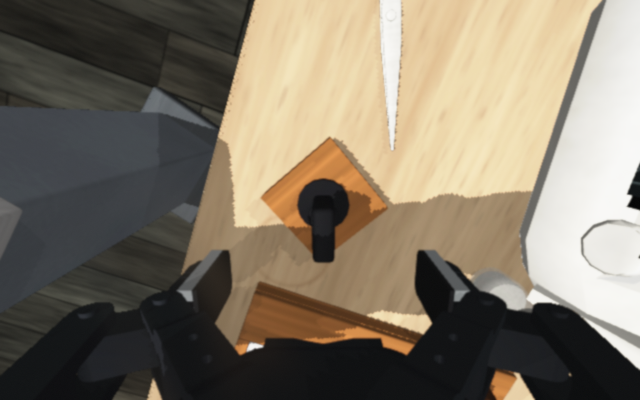

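The wing is now upright in the image at column 323, centred between the fingers. I'll descend and grip it.

```bash
python3 -m handwheel '[[[0,-0.03,0.9],[0,0,0],1],[[0,-0.03,1.75],[0,0,0],1],[[0,-0.03,1.75],[0,0,0],1],[[0,-0.03,1.75],[0,0,0],0],[[0,-0.03,1.75],[0,0,0],0],[[0,-0.03,1.75],[0,0,0],0],[[0,-0.03,1.75],[0,0,0],0],[[0,-0.03,1.75],[0,0,0],0]]' 80
python3 -m handwheel '[[[0,0,0],[0,0,0],0],[[0,0,0],[0,0,0],0],[[0,0,0],[0,0,0],0]]'

```

```text
t: 3.05
eef_pos: [0.3909, 0.3573, 0.0775]
orientation: [0.462, 0.887, 0.001, 0.001]
ft_force: [0.6, -0.7, 9.0]
width: 0.0134
grip_force: 79.5
t: 3.35
eef_pos: [0.391, 0.3574, 0.0775]
orientation: [0.462, 0.887, 0.001, 0.0]
ft_force: [0.3, 0.4, 5.8]
width: 0.013
grip_force: 78.2
```

```bash
python3 -m handwheel '[[[0,0,-1],[0,0,0],0],[[0,0,-2],[0,0,0],0],[[-0.6,-0.2,-2.5],[0,0,-1],0],[[-1.5,-0.45,-2.5],[0,0,-2],0],[[-2.4,-0.7,-2.5],[0,0,-3],0],[[-3.2,-1,-2.5],[0,0,-4],0],[[-4.3,-1.3,-2.5],[0,0,-5],0],[[-4.3,-1.3,-2.5],[0,0,-6],0]]'
python3 -m handwheel '[[[0,0,0],[0,0,-1],0],[[0,0,0],[0,0,-2],0],[[0,0,0],[0,0,-2.66],0],[[0,0,0],[0,0,-2.66],0],[[0,0,0],[0,0,-2.66],0]]'
python3 - <<'E'
from h import *
s=state();im=capture("wrist")[:,:,::-1].copy();cv2.imwrite("pics/w3.png",im);np.save("s3.npy",s,allow_pickle=True)
plan([.4471,.1863],.0775,194.3);print(s['width'],s['ft_force'])
E
```

```text
t: 4.15
eef_pos: [0.4464, 0.182, 0.1753]
orientation: [0.061, 0.998, -0.001, -0.0]
ft_force: [-0.5, 0.8, -1.0]
width: 0.0133
grip_force: 80.1
t: 4.65
eef_pos: [0.4453, 0.1858, 0.1755]
orientation: [-0.123, 0.992, -0.0, -0.001]
ft_force: [0.3, -0.2, -2.8]
width: 0.013
grip_force: 80.0
t 4.7 tcp [0.4455 0.1859 0.1757] tool x yaw -165.86 shift [-4.600e-02  1.000e-03  2.455e+00]
turn az [-2.1000e-02  2.2479e+01] q6 now -1.5677519085993048
0.013046403054852789 [ 0.29286192 -0.21279505 -2.79148083]
```

View pics/w3.png

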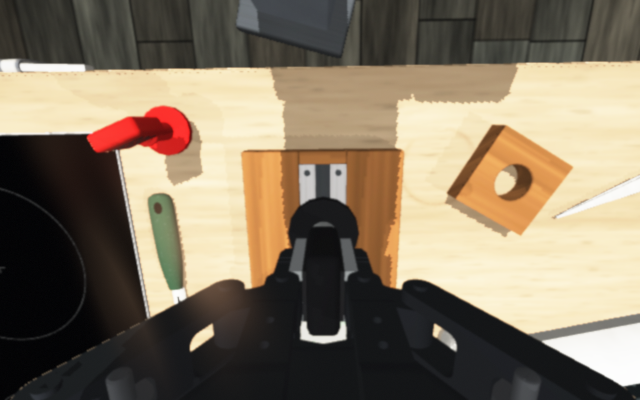

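The bolt is held and the park hole is empty. The slot's near end shows at columns 315–331, rows 163–198. I'll measure its line from the slot and the board's edges.

```bash
python3 - <<'E'
from h import *
im=cv2.imread("pics/w3.png");s=np.load("s3.npy",allow_pickle=True).item();c=cam("wrist",s)
g=im.max(2).astype(int)
P=[]
for r in range(168,196,3):
    row=np.abs(np.diff(g[r,300:348]));e=np.where((g[r,300:348]<140))[0]+300
    P.append((e.min(),e.max()+1-0,r))
P=np.array(P);print(P.tolist())
mid=ray(c,np.c_[(P[:,0]+P[:,1])/2-.5,P[:,2]],.024);w=ray(c,np.c_[P[:,0],P[:,2]],.024)-ray(c,np.c_[P[:,1],P[:,2]],.024)
print("slot width",np.linalg.norm(w,axis=1).mean())
y=np.polyfit(mid[:,0],mid[:,1],1);print(mid[[0,-1]],np.degrees(np.arctan(y[0])))
# board edges
hsv=cv2.cvtColor(im,cv2.COLOR_BGR2HSV)
L=[];Rr=[]
for r in range(160,245,4):
    b=np.where((hsv[r,225:430,1]>115)&(hsv[r,225:430,0]<20))[0]+225;L.append((b.min()-.5,r));Rr.append((b.max()+.5,r))
Lw=ray(c,L,.024);Rw=ray(c,Rr,.024)
for w in(Lw,Rw):
    k=np.polyfit(w[:,0],w[:,1],1);print("edge",np.degrees(np.arctan(k[0])),np.polyval(k,.4455))
print(L[0],L[-1],Rr[0],Rr[-1])
e=np.where((hsv[130:180,270,1]>115))[0][0]+130; print("near end",e,ray(c,[[270,e-.5],[350,e-.5]],.024))
print("slot near end", [ (r,g[r,323]) for r in range(160,172)])
E
```

```text
[[315, 330, 168], [305, 341, 171], [305, 341, 174], [315, 330, 177], [315, 330, 180], [316, 330, 183], [315, 330, 186], [315, 330, 189], [315, 330, 192], [316, 330, 195]]
slot width 0.01774924547383246
[[0.42250441 0.18014848 0.024     ]
 [0.44732663 0.18683179 0.024     ]] 13.902523352517312
edge 14.447199013654583 0.10977646132589279
edge 14.515481125072625 0.26299538148053614
(np.float64(241.5), 160) (np.float64(247.5), 244) (np.float64(402.5), 160) (np.float64(397.5), 244)
near end 150 [[0.41758089 0.13011056 0.024     ]
 [0.39987862 0.20077632 0.024     ]]
slot near end [(160, np.int64(169)), (161, np.int64(170)), (162, np.int64(169)), (163, np.int64(149)), (164, np.int64(104)), (165, np.int64(69)), (166, np.int64(66)), (167, np.int64(65)), (168, np.int64(66)), (169, np.int64(66)), (170, np.int64(66)), (171, np.int64(66))]
```

Both measurements put the slot line within 0.5 mm of the tool. I'll lower to just above the slot and then go in slowly.

```bash
python3 -m handwheel '[[[-0.04,0.01,1],[0,0,-0.03],0],[[-0.04,0.01,1.9],[0,0,-0.03],0],[[-0.04,0.01,1.9],[0,0,-0.03],0],[[-0.04,0.01,2.0],[0,0,-0.03],0],[[-0.04,0.01,2.1],[0,0,-0.03],0],[[-0.04,0.01,2.15],[0,0,-0.03],0],[[-0.04,0.01,2.2],[0,0,-0.03],0],[[-0.04,0.01,2.2],[0,0,-0.03],0]]'
python3 -c "
from h import *
plan([.4465,.1866],.0775,194.4);print(state()['ft_force'])"
```

```text
t: 5.5
eef_pos: [0.4479, 0.1869, 0.0889]
orientation: [-0.126, 0.992, 0.0, 0.001]
ft_force: [-0.6, 0.0, -1.6]
width: 0.013
grip_force: 79.9
t 5.5 tcp [0.4479 0.1869 0.0889] tool x yaw -165.54 shift [0.036 0.002 0.286]
turn az [ 8.0000e-03 -2.2492e+01] q6 now -1.5726527216959874
[-0.61862693  0.0137461  -1.61225847]
```

The head is 5 mm into the mouth with no contact force.

```bash
python3 -m handwheel '[[[0,0,0.1],[0,0,0],0],[[0,0,0.18],[0,0,0],0],[[0,0,0.25],[0,0,0],0],[[0,0,0.28],[0,0,0],0],[[0,0,0.28],[0,0,0],0]]'
python3 -c "
from h import *
plan([.4465,.1866],.0775,194.4);print(state()['ft_force'])"
```

```text
t: 6.0
eef_pos: [0.4473, 0.1868, 0.0775]
orientation: [-0.126, 0.992, -0.0, -0.001]
ft_force: [-2.4, -0.8, 3.9]
width: 0.0133
grip_force: 80.8
t 6.0 tcp [0.4473 0.1868 0.0775] tool x yaw -165.53 shift [0.02  0.001 0.001]
turn az [ 9.0000e-03 -2.2491e+01] q6 now -1.5726914186267298
[-2.42972988 -0.75503362  3.92908843]
```

```bash
python3 - <<'E'
from h import *
im=cv2.imread("pics/top0.png");c=cam("top")
m=cv2.inRange(im,(225,225,225),(255,255,255));m[:160]=0;m[206:]=0;m[:,:285]=0;m[:,332:]=0
k=max(cv2.findContours(m,0,1)[0],key=cv2.contourArea);(p,r)=cv2.minEnclosingCircle(k)
t=ray(c,[p],.056)[0];a=np.radians(14.45);u=np.array([np.cos(a),np.sin(a)]);b=np.array([.544,.211])
print(p,r,t,"tin in board x,y",(t[:2]-b)@u,(t[:2]-b)@[-u[1],u[0]])
s=state();bx=(s['eef_pos'][:2]-b)@u;print("bolt x",bx,"gap to contact",(t[:2]-b)@u-.067-bx)
E
```

```text
(309.5, 186.5) 22.327213287353516 [0.56809196 0.21622112 0.056     ] tin in board x,y 0.0246326821033677 -0.0009558293618182542
bolt x -0.09968505941473732 gap to contact 0.057317741518105016
```

```bash
python3 -m handwheel '[[[-0.15,0,0],[0,0,0],0],[[-0.4,0,0],[0,0,0],0],[[-0.65,0,0],[0,0,0],0],[[-0.9,0,0],[0,0,0],0],[[-1.1,0,0],[0,0,0],0],[[-1.2,0,0],[0,0,0],0],[[-1.2,0,0],[0,0,0],0]]' 100
python3 -c "
from h import *
a=np.radians(14.45);u=np.array([np.cos(a),np.sin(a)])
s=state();d=s['eef_pos'][:2]-[.4473,.1868];print(d@u,d@[-u[1],u[0]],np.array(s['ft_force'])[:2]@u,s['ft_force'])"
```

```text
t: 6.7
eef_pos: [0.4943, 0.1989, 0.0776]
orientation: [-0.126, 0.992, 0.0, -0.0]
ft_force: [-2.8, -0.9, 5.2]
width: 0.0127
grip_force: 97.9
0.04856225429758013 -1.0680825806920133e-05 -2.9599681713122346 [-2.82857651 -0.88513222  5.20785837]
```

```bash
cat >f.py <<'E'
from h import *
a=np.radians(14.45);u=np.array([np.cos(a),np.sin(a)])
s=state();d=s['eef_pos'][:2]-[.4473,.1868];print("t",s['t'],"travel",(d@u).round(5),"lat",(d@[-u[1],u[0]]).round(5),"F along",(np.array(s['ft_force'])[:2]@u).round(2),np.round(s['ft_force'],2),np.round(s['ft_torque'],2),s['eef_pos'][2])
E
python3 -m handwheel '[[[0,0,-0.01],[0,0,0],0],[[-0.1,0,-0.01],[0,0,0],0],[[-0.2,0,-0.01],[0,0,0],0],[[-0.3,0,-0.01],[0,0,0],0]]'; python3 f.py
python3 -m handwheel '[[[-0.06,0,0],[0,0,0],0],[[-0.12,0,0],[0,0,0],0],[[-0.18,0,0],[0,0,0],0]]'; python3 f.py
```

```text
t: 7.1
eef_pos: [0.5038, 0.2014, 0.0777]
orientation: [-0.126, 0.992, -0.0, -0.002]
ft_force: [-6.0, -1.8, 7.7]
width: 0.0128
grip_force: 98.5
t 7.1 travel 0.05834 lat 4e-05 F along -6.25 [-6.   -1.77  7.69] [-0.33  1.18 -0.03] 0.07765061933463764
t: 7.4
eef_pos: [0.5106, 0.2032, 0.0777]
orientation: [-0.126, 0.992, -0.0, -0.003]
ft_force: [-9.3, -2.8, 13.2]
width: 0.0129
grip_force: 98.5
t 7.4 travel 0.06536 lat 7e-05 F along -9.67 [-9.28 -2.77 13.24] [-0.52  1.89 -0.09] 0.07766737718135154
```

The vertical load is growing because the disc is dragging, so I'll relieve it.

```bash
python3 -m handwheel '[[[0,0,-0.015],[0,0,0],0],[[0,0,-0.015],[0,0,0],0]]'; python3 f.py
python3 -m handwheel '[[[0,0,-0.015],[0,0,0],0],[[0,0,-0.015],[0,0,0],0]]'; python3 f.py
```

```text
t: 7.6
eef_pos: [0.5117, 0.2034, 0.0776]
orientation: [-0.126, 0.992, -0.0, -0.001]
ft_force: [-2.4, -0.5, 1.9]
width: 0.0133
grip_force: 97.4
t 7.6 travel 0.06646 lat -3e-05 F along -2.43 [-2.38 -0.47  1.87] [-0.15  0.6   0.02] 0.077624730839251
t: 7.8
eef_pos: [0.5123, 0.2035, 0.0781]
orientation: [-0.126, 0.992, -0.0, 0.0]
ft_force: [-1.1, 0.9, -1.5]
width: 0.0128
grip_force: 97.2
t 7.8 travel 0.06714 lat -0.0001 F along -0.84 [-1.1   0.9  -1.55] [-0.01  0.18 -0.  ] 0.07806470822894414
```

```bash
python3 -m handwheel '[[[-0.05,0,0],[0,0,0],0],[[-0.1,0,0],[0,0,0],0],[[-0.15,0,0],[0,0,0],0],[[-0.2,0,0],[0,0,0],0]]'; python3 f.py
python3 -m handwheel '[[[-0.03,0,0],[0,0,0],0],[[-0.06,0,0],[0,0,0],0]]'; python3 f.py
```

```text
t: 8.2
eef_pos: [0.5206, 0.2056, 0.0786]
orientation: [-0.126, 0.992, 0.0, 0.0]
ft_force: [-0.8, 0.3, -2.9]
width: 0.0129
grip_force: 97.3
t 8.2 travel 0.07564 lat -8e-05 F along -0.7 [-0.81  0.32 -2.89] [-0.09  0.22 -0.01] 0.0786301693932241
t: 8.4
eef_pos: [0.5227, 0.2062, 0.0787]
orientation: [-0.126, 0.992, -0.0, -0.0]
ft_force: [-1.3, -0.7, -2.2]
width: 0.0127
grip_force: 97.3
t 8.4 travel 0.07786 lat -5e-05 F along -1.44 [-1.32 -0.67 -2.18] [-0.1   0.24  0.  ] 0.07872255459707567
```

```bash
python3 -m handwheel '[[[-0.03,0,0],[0,0,0],0],[[-0.06,0,0],[0,0,0],0]]'; python3 f.py
python3 -m handwheel '[[[-0.03,0,0],[0,0,0],0],[[-0.06,0,0],[0,0,0],0]]'; python3 f.py
```

```text
t: 8.6
eef_pos: [0.525, 0.2068, 0.0787]
orientation: [-0.126, 0.992, -0.0, -0.0]
ft_force: [-1.2, -0.9, -0.9]
width: 0.0128
grip_force: 97.3
t 8.6 travel 0.08019 lat -4e-05 F along -1.33 [-1.15 -0.87 -0.89] [-0.07  0.2  -0.01] 0.07873318626045238
t: 8.8
eef_pos: [0.5273, 0.2074, 0.0787]
orientation: [-0.126, 0.992, 0.0, -0.0]
ft_force: [-1.7, 0.4, -1.4]
width: 0.013
grip_force: 97.3
t 8.8 travel 0.0826 lat -5e-05 F along -1.53 [-1.68  0.37 -1.43] [-0.06  0.22  0.02] 0.07872446699741324
```

```bash
python3 -c "
from h import *
im=capture('top')[:,:,::-1];cv2.imwrite('pics/t2.png',cv2.resize(im[130:270,240:400],None,fx=4,fy=4,interpolation=cv2.INTER_CUBIC))"
```

```text
(no output)
```

View pics/t2.png

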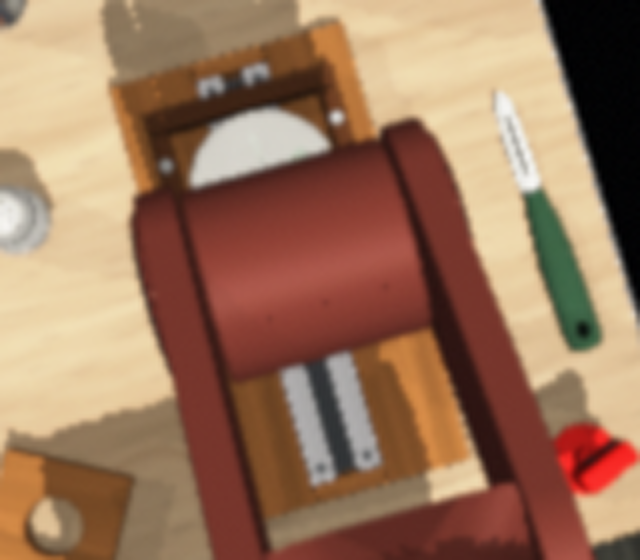

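The tin's front edge, near (255,108), is still a few millimetres short of the fence back, near (248,95). I'll keep pushing slowly.

```bash
python3 -m handwheel '[[[-0.03,0,0],[0,0,0],0],[[-0.06,0,0],[0,0,0],0]]'; python3 f.py
python3 -m handwheel '[[[-0.03,0,0],[0,0,0],0],[[-0.05,0,0],[0,0,0],0]]'; python3 f.py
```

```text
t: 9.05
eef_pos: [0.5295, 0.208, 0.0788]
orientation: [-0.126, 0.992, -0.0, -0.0]
ft_force: [-1.9, -0.6, -1.5]
width: 0.0129
grip_force: 97.3
t 9.05 travel 0.08493 lat -3e-05 F along -2.01 [-1.93 -0.56 -1.51] [-0.05  0.26 -0.03] 0.07875020979737077
t: 9.25
eef_pos: [0.531, 0.2083, 0.0787]
orientation: [-0.126, 0.992, -0.0, -0.001]
ft_force: [-3.1, -0.5, 1.2]
width: 0.013
grip_force: 97.3
t 9.25 travel 0.0864 lat -3e-05 F along -3.1 [-3.08 -0.46  1.25] [-0.17  0.74 -0.04] 0.07867337634475954
```

```bash
for i in 1; do python3 -m handwheel '[[[-0.012,0,0],[0,0,0],0],[[-0.012,0,0],[0,0,0],0]]' >/dev/null; python3 f.py; done
python3 -m handwheel '[[[-0.012,0,0],[0,0,0],0],[[-0.012,0,0],[0,0,0],0]]' >/dev/null; python3 f.py
```

```text
t 9.45 travel 0.08648 lat -2e-05 F along -4.87 [-4.45 -2.26  1.34] [-0.24  0.87 -0.04] 0.0785158812815959
t 9.65 travel 0.0866 lat -1e-05 F along -5.65 [-5.5  -1.28  2.62] [-0.31  1.02 -0.02] 0.07839995597359246
```

It is home: travel has stalled at about 86.5 mm while the force rises. I'll bring the push up to around 9 N.

```bash
python3 -m handwheel '[[[-0.015,0,0.005],[0,0,0],0],[[-0.02,0,0.01],[0,0,0],0],[[-0.02,0,0.01],[0,0,0],0]]' >/dev/null; python3 f.py
python3 -m handwheel '[[[-0.01,0,0],[0,0,0],0],[[-0.02,0,0],[0,0,0],0],[[-0.02,0,0],[0,0,0],0]]' >/dev/null; python3 f.py
```

```text
t 9.95 travel 0.08677 lat 2e-05 F along -7.0 [-6.76 -1.82  2.78] [-0.35  1.25  0.06] 0.07780256486793131
t 10.25 travel 0.08692 lat 2e-05 F along -8.64 [-8.46 -1.76  3.9 ] [-0.44  1.47  0.02] 0.07778332570216537
```

```bash
python3 -m handwheel '[[[0,0,0],[0,0,0.7],0],[[0,0,0],[0,0,1.4],0],[[0,0,0],[0,0,2],0],[[0,0,0],[0,0,2],0]]' >/dev/null; python3 f.py; python3 -c "
from h import *
plan([.4465,.1866],.0775,104.4)"
```

```text
t 10.65 travel 0.08708 lat 0.00138 F along -7.04 [-7.63  1.38  3.96] [ 0.23  1.66 -0.01] 0.07779521528631894
t 10.65 tcp [0.5313 0.2099 0.0778] tool x yaw 178.38 shift [ 2.102 -0.641  0.02 ]
turn az [  9.247 -13.253] q6 now -1.2919717107499633
```

Disc friction on the tin is pushing the bolt sideways by about 1.4 mm. I'll re-centre it while continuing the turn.

```bash
python3 -m handwheel '[[[-0.02,-0.035,0],[0,0,0],0],[[-0.02,-0.035,0],[0,0,0],0]]' >/dev/null; python3 f.py; python3 -m handwheel '[[[0,0,0],[0,0,0.7],0],[[0,0,0],[0,0,1.4],0],[[0,0,0],[0,0,2],0],[[0,0,0],[0,0,2],0]]' >/dev/null; python3 f.py; cat >>f.py <<'E'
R=Ro.from_quat(s['orientation']).as_matrix();b=np.array([-u[1],u[0],0]);U=np.r_[u,0]
print("1mm +bx in tool",np.round(R.T@U*.025,4),"1mm +by",np.round(R.T@b*.025,4),"Flat",(np.array(s['ft_force'])@b).round(2),"yaw-board",(np.degrees(np.arctan2(R[1,0],R[0,0]))-14.45).round(2))
E
python3 f.py
```

```text
t 10.85 travel 0.08714 lat 0.00099 F along -8.5 [-9.72  3.65  4.15] [0.86 1.93 0.16] 0.0778309615021444
t 11.25 travel 0.08726 lat 0.00121 F along -7.6 [-8.89  4.03  3.53] [0.87 1.85 0.15] 0.07785867361419396
t 11.25 travel 0.08726 lat 0.00121 F along -7.6 [-8.89  4.03  3.53] [0.87 1.85 0.15] 0.07785867361419396
1mm +bx in tool [-0.0212  0.0133 -0.0002] 1mm +by [0.0133 0.0212 0.0001] Flat 6.12 yaw-board 147.91
```

```bash
python3 -m handwheel '[[[-0.022,-0.021,-0.005],[0,0,0.7],0],[[-0.022,-0.021,-0.005],[0,0,1.4],0],[[-0.022,-0.021,-0.005],[0,0,2],0],[[-0.022,-0.021,-0.005],[0,0,2],0]]' >/dev/null; python3 f.py
```

```text
t 11.65 travel 0.0874 lat 0.00027 F along -7.29 [-8.77  4.81  2.97] [1.04 1.86 0.06] 0.07785162398184015
1mm +bx in tool [-0.0167  0.0186 -0.0002] 1mm +by [0.0186 0.0167 0.0001] Flat 6.84 yaw-board 131.9
```

```bash
python3 -m handwheel '[[[-0.01,0.003,0],[0,0,0.7],0],[[-0.01,0.003,0],[0,0,1.4],0],[[-0.01,0.003,0],[0,0,2],0],[[-0.01,0.003,0],[0,0,2],0]]' >/dev/null; python3 f.py
```

```text
t 12.05 travel 0.08772 lat 0.00016 F along -8.4 [-9.76  4.23  3.42] [1.08 1.9  0.06] 0.0778630515167095
1mm +bx in tool [-0.0109  0.0225 -0.0002] 1mm +by [0.0225 0.0109 0.0001] Flat 6.53 yaw-board 115.9
```

```bash
python3 -m handwheel '[[[0,0,0],[0,0,0.7],0],[[0,0,0],[0,0,1.4],0],[[0,0,0],[0,0,2],0],[[0,0,0],[0,0,2],0]]' >/dev/null; python3 f.py
```

```text
t 12.45 travel 0.08801 lat -0.0003 F along -6.75 [-8.05  4.2   2.87] [0.83 1.72 0.09] 0.07783065607779012
1mm +bx in tool [-0.0043  0.0246 -0.0001] 1mm +by [0.0246 0.0043 0.0001] Flat 6.07 yaw-board 99.91
```

```bash
python3 -m handwheel '[[[0.008,0.02,0],[0,0,0.7],0],[[0.008,0.02,0],[0,0,1.25],0],[[0.008,0.02,0],[0,0,1.25],0],[[0.008,0.02,0],[0,0,1.25],0]]' ; python3 f.py
```

```text
t: 12.85
eef_pos: [0.5328, 0.2092, 0.0778]
orientation: [0.613, 0.79, -0.001, -0.004]
ft_force: [-9.8, 4.6, 4.1]
width: 0.0126
grip_force: 98.0
t 12.85 travel 0.08835 lat 0.00039 F along -8.32 [-9.79  4.64  4.13] [1.01 1.96 0.08] 0.07783772918935591
1mm +bx in tool [ 0.      0.025  -0.0002] 1mm +by [ 0.025  -0.      0.0001] Flat 6.94 yaw-board 89.97
```

It is locked at 90° and still snug. Before letting go I'll relieve the sideways load and check the tilt.

```bash
python3 -m handwheel '[[[0.03,0,0],[0,0,0],0],[[0.06,0,0],[0,0,0],0],[[0.06,0,0],[0,0,0],0]]' >/dev/null; echo 'print("toolz in board",np.round([R[:,2]@U,R[:,2]@b],4))'>>f.py; python3 f.py;python3 -c "
from h import *
im=capture('side')[:,:,::-1];cv2.imwrite('pics/s2.png',cv2.resize(im[150:290,230:430],None,fx=4,fy=4,interpolation=cv2.INTER_CUBIC))"
```

```text
t 13.15 travel 0.08838 lat 0.0009 F along -7.03 [-7.48  0.86  2.68] [-0.01  1.69  0.  ] 0.07775445380948912
1mm +bx in tool [-0.      0.025  -0.0002] 1mm +by [0.025 0.    0.   ] Flat 2.7 yaw-board 90.03
toolz in board [-0.0069  0.0014]
```

View pics/s2.png

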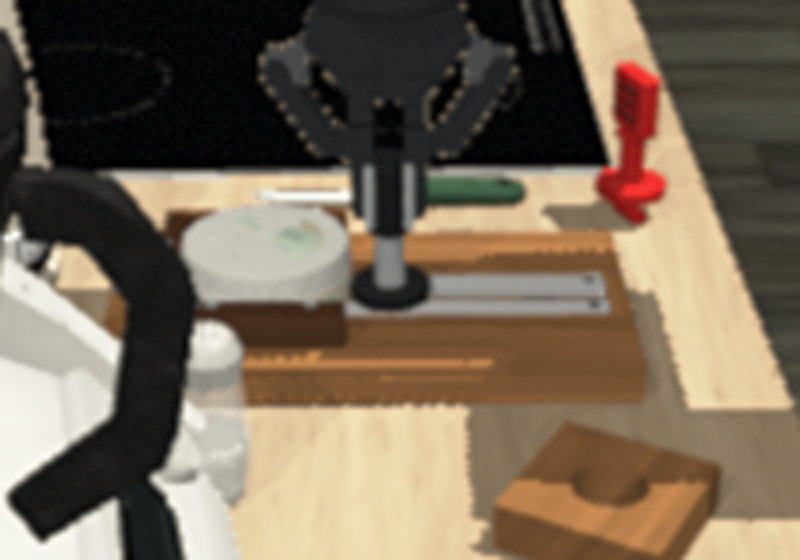

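The side view shows the disc at about (388,288) flat on the board and touching the tin, with the tin in the fence. I'll release and lift off.

```bash
python3 -m handwheel '[[[0.03,0.02,0],[0,0,0],0],[[0.03,0.02,0],[0,0,0],0]]' 20 >/dev/null; python3 f.py
python3 -m handwheel '[[[0,0,0],[0,0,0],0.2],[[0,0,0],[0,0,0],0.5],[[0,-0.07,0],[0,0,0],0.5],[[0,-0.07,0],[0,0,0],0.5],[[0,-0.07,0],[0,0,0],0.5]]';python3 f.py
```

```text
t 13.4 travel 0.08853 lat 0.0012 F along -9.72 [-9.54 -1.92  5.04] [-0.55  1.89 -0.01] 0.07777864456303965
1mm +bx in tool [-0.      0.025  -0.0002] 1mm +by [ 0.025  0.    -0.   ] Flat 0.52 yaw-board 90.05
toolz in board [-0.0089 -0.0003]
t: 13.9
eef_pos: [0.5342, 0.2102, 0.0788]
orientation: [0.612, 0.79, 0.001, 0.001]
ft_force: [-0.1, 0.2, 0.1]
width: 0.0424
grip_force: 0.0
t 13.9 travel 0.08998 lat 0.00099 F along -0.06 [-0.1   0.15  0.13] [-0.01 -0.    0.08] 0.07879371041927835
1mm +bx in tool [-0.     0.025  0.   ] 1mm +by [ 0.025  0.    -0.   ] Flat 0.17 yaw-board 90.01
toolz in board [ 0.0017 -0.    ]
```

```bash
python3 -m handwheel '[[[0,0,-0.5],[0,0,0],0.5],[[0,0,-1.2],[0,0,0],0.5],[[0,0,-2.2],[0,0,0],0.5],[[0,0,-3.2],[0,0,0],0.5],[[0,0,-3.6],[0,0,0],0.5],[[0,0,-3.6],[0,0,0],0.5],[[0,0,-3.6],[0,0,0],0.5]]'
python3 -c "
from h import *
s=state();np.save('s4.npy',s,allow_pickle=True)
im=capture('wrist')[:,:,::-1];cv2.imwrite('pics/w4.png',im);im=capture('side')[:,:,::-1];cv2.imwrite('pics/s3.png',im)
cv2.imwrite('pics/fin.png',np.vstack([im[150:290,230:430].repeat(2,0).repeat(2,1),im[0:0,0:0].reshape(0,400,3)]))
w=cv2.imread('pics/w4.png');w=cv2.resize(w,(480,300));a=cv2.resize(im[150:290,230:430],(429,300));cv2.imwrite('pics/fin.png',np.hstack([w,a])[:,:800])
"
```

```text
t: 14.6
eef_pos: [0.5329, 0.2099, 0.2212]
orientation: [0.612, 0.79, -0.001, -0.0]
ft_force: [-1.3, 0.1, -0.4]
width: 0.043
grip_force: 0.0
```

View pics/fin.png

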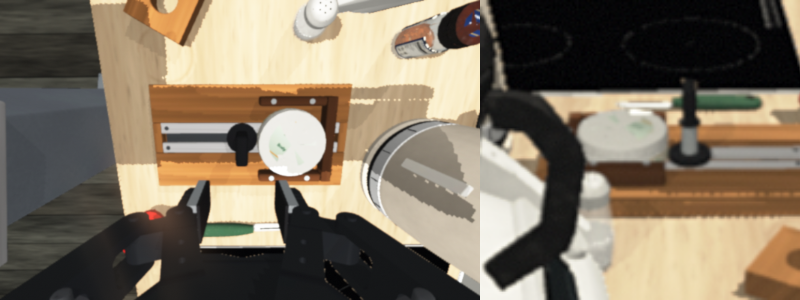

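The bolt stands free with its wing crosswise, near (241,147) in the left half, and its disc meets the tin, near (292,142), which sits at the fence back. I'll do a quick numeric check of the spacing.

```bash
python3 - <<'E'
from h import *
s=np.load('s4.npy',allow_pickle=True).item();c=cam("wrist",s);im=cv2.imread('pics/w4.png')
hsv=cv2.cvtColor(im,cv2.COLOR_BGR2HSV);m=((hsv[:,:,1]<45)&(hsv[:,:,2]>150)).astype(np.uint8)*255
m[:,:342]=0;m[:130]=0;m[245:]=0;m[:,445:]=0
k=max(cv2.findContours(cv2.morphologyEx(m,cv2.MORPH_OPEN,np.ones((7,7))),0,1)[0],key=cv2.contourArea);p,r=cv2.minEnclosingCircle(k)
d=(im.max(2)<75).astype(np.uint8)*255;d[:155]=0;d[228:]=0;d[:,:298]=0;d[:,347:]=0
top=np.argwhere(d[:,:]>0);print("dark rows/cols",top.min(0),top.max(0))
cols=[np.where(d[row]>0)[0] for row in range(165,190)]
g=im[183,300:350].max(1);print(g)
a=np.radians(14.45);u=np.array([np.cos(a),np.sin(a)]);b=np.array([.544,.211]);v=np.array([-u[1],u[0]])
t=ray(c,[p],.056)[0,:2]-b
print("tin px",p,r,"board",t@u,t@v)
for q in([305,183],[342,183]):
    w=ray(c,[q],.032)[0,:2]-b;print(q,w@u,w@v)
E
```

```text
dark rows/cols [164 298] [227 346]
[ 66  61  46  33  28  29  30  28  29  28  29  30  27  24  21  20  23  24
  24  25  24  25  25  24  24  25  25  24  22  21  23  26  28  29  28  28
  30  28  27  26  27  33  63 102 125 149 197 229 236 237]
tin px (387.4595947265625, 189.8468017578125) 47.056182861328125 board 0.05187392854092339 0.0014625460671640108
[305, 183] -0.030954000354756057 0.0034405493748338976
[342, 183] 0.008337359661328649 0.00342358373856219
```

```bash
python3 -c "
from workcell import *
print(finish_job())"
```

```text
the job is handed in; nothing more can be done
None
```

The job is handed in: the bolt pushed the tin home against the fence (last push about 10 N), was turned 90° to lock under the lips and released; the salt shaker, spice jar, peeler and red look-alike were not touched.

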